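# Prop open the blasting cabinet's hood

## Task

Prop the blasting cabinet open so that the next model can be loaded: lift its blue hood by the handle well above where it will rest, then swing the prop rod on its left side up by the red grip before the soft-close hood has sunk back. Slide the rod's nose gently along under the hood's holding plate until it drops into the hole, and let the hood settle fully onto the rod's shoulder, so that it stands on the rod by itself. Never force the rod against the hood (stay under 25 N there), and leave the models, rings and pot around alone.

Things in the scene. Friction and masses are not known exactly. Their poses are not given: they have to be found in the camera images.
- blast_cabinet: White fine-blasting cabinet with two rubber hand ports, fixed, 230 deep (its x) x 280 wide (its y) x 95 mm high, place and yaw differ each time. Origin under its centre, x to its back, y to its left as the robot sees it, z up. A blue framed glass hood covers it; the prop rod with red grip lies along its left side. The points below belong to it and turn with it
- hood (a joint): Hood angle, rad: 0 shut, 1.30 its stop; the front edge rises and goes back. 1 kg, damped hinge (7 N m s/rad: lift at 0.2 rad/s, 8 to 14 N at the handle). It never stays up: from 1.2 it takes some 10 s to sink to 0.95, then faster. Resting on the rod's nose outside the hole it reads 0.91 to 0.95; seated on the shoulder with the nose in the hole, 0.78 to 0.82
- hood_hinge (a point): Middle of the hood's hinge line, which runs along the cabinet's y; 105 mm behind the cabinet's origin and 105 mm up. The hood is 220 mm deep, 286 mm wide and 22 mm thick
- hood_handle (a point): Middle of the black handle bar in front of the hood: a round bar 11 mm thick, 110 mm long along the cabinet's y, 42 mm in front of the hood's front edge, 262 mm from the hinge line. 0.108 m up when shut; free above and below
- plate_mid (a point): On the hood's left edge, in the rod's plane, 118 mm from the hinge line, on the underside (6 mm under the hinge's level when shut) of the steel holding plate, 124 x 34 x 6 mm. The plate is clamped on slots: its round through hole, 12 mm wide, lies anywhere up to 22 mm before or behind this point along the hood, not measured; slide the nose outward slowly (10 mm/s) and feel it drop in
- prop (a joint): Angle of the prop rod, rad: 0 lying in its clip along the cabinet's left side, tip to the back; grows as the tip rises and comes toward the robot; stop at 1.25. It turns about the cabinet's y almost freely and falls back when let go. In the hole it reads 0.52 to 0.81, depending on where the hole is. Sliding it under the hood takes 5 to 15 N at the grip
- prop_pivot (a point): Centre of the rod's pivot, on the cabinet's left side in the rod's plane, 215 mm in front of the hood's hinge line and 20 mm lower. The rod is 9 mm thick; 164 mm from the pivot it has a shoulder 18 mm across, beyond which a round, flat-ended nose 8 mm thick reaches to 180 mm
- prop_grip (a point): Middle of the red grip that stands out to the left of the rod: round, 16 mm thick, 36 mm long along the cabinet's y, 100 mm along the rod from its pivot, 66 mm left of the rod's plane. 0.085 m up when stowed; free from above
- model_green: green plaster jaw model 64x63x26 mm, loose, waiting on the bench in front of the lamp; origin under its centre
- denture_trial: white jaw model with pink wax gum and teeth, 62x61x26 mm, loose, waiting beside the green one; origin under its centre
- plaster_pot: white pot with teal lid, 73 mm across, 71 mm high, loose, left of the cabinet; origin under its centre
- casting_ring_1: grey open ring 52 mm across, 55 mm high, loose, far left; origin under its centre
- casting_ring_2: pale grey open ring 42 mm across, 50 mm high, loose, far left; origin under its centre
- casting_ring_3: grey open ring 62 mm across, 60 mm high, loose, far left; origin under its centre
- casting_ring_4: salmon open ring 32 mm across, 40 mm high, loose, far left; origin under its centre

How it is judged:
On the way, in this order (a step that is already met when the one before it is completed fails the run):
1. the hood is lifted well above its resting angle (over 1.0 rad) (value of joint hood above 1 rad), for 0.2 s.
2. the rod is swung up under the raised hood (rod over 0.45 rad, hood over 0.87 rad) (value of joint prop above 0.45 rad and value of joint hood above 0.87 rad), for 0.2 s.
At the end, for the whole second after the job is handed in: The hood stands by itself on the rod's shoulder with the nose in the hole: hood 0.765 to 0.85 rad, rod 0.48 to 0.86 rad, the hood bearing on the rod with over 0.8 N and at rest (under 0.01 rad/s) (value of joint hood between 0.765 and 0.85 rad and value of joint prop between 0.48 and 0.86 rad and contact force between prop and hood above 0.8 N and velocity of joint hood between -0.01 and 0.01 rad/s); the robot touches nothing.
It fails at once if the rod presses against the hood or its plate with more than 25 N (contact force between prop and hood above 25 N).
It fails at once if a model, ring or the pot is pushed more than 20 mm (distance of any of model_green, denture_trial, plaster_pot, casting_ring_1, casting_ring_2, casting_ring_3, casting_ring_4 from where it was at the start of the episode above 0.02 m).
It also fails if it takes over 72 s, if anything falls off the work surface, if the arm or the gripper's body presses on something with over 40 N, if the wrist force passes 120 N, or if a joint passes its speed limit or range.

## Robot

A 6-joint arm with a two-finger parallel gripper is mounted at the origin on a cart in front of the work surface, level with it; the furniture and walls round the work are solid. World frame = base frame: x ahead of the robot, y to its left, z up, the work surface at z = 0. Lengths are in m, angles in rad, forces in N, time in s.
With the tool pointing down it reaches from about 0.325 to 0.775 m from the base axis. Payload 9.3 kg.
Tool frame: the origin (TCP) lies at the very end of the fingers, on their centre line; the grasp point (between the pads) lies bot.hold_point_z behind it (bot.hold_point_z is the distance from the TCP to the grasp point, in m); z points along the fingers, y is the line along which they close (so a half turn about z gives the same grasp; the last joint's range is limited). The gripper opens to 85 mm and grips with 20 to 120 N. Pads are 22 mm wide; open, the fingers measure 114 mm over their backs; the gripper's body (76 mm by 85 mm) begins 54 mm behind the grasp point. The pads swing forward as they close: fully open they stand 13 mm farther back than shut.
Start: joints at [1.041, 0.259, 0.021, 1.334, 0, 1.418], TCP at [0.202, 0.511, 0.231] pointing down, gripper open.
Joint ranges: [-3.04, 3.04], [-0.91, 1.82], [-1.04, 1.36], [-1.92, 1.95], [-1.52, 1.45], [-3.14, 3.14]. Speed limits (rad/s): [2.22, 2.22, 2.79, 3.14, 3.14, 3.14].

## Interface

Orientations are given as a unit quaternion [x, y, z, w].
In Python, from workcell import bot gives the robot as it stands. Calls block until the motion is done:
- bot.reach(position, orientation): joint-space move of the TCP to a pose.
- bot.move_linear(position, rot=None, feed=0.15): straight line of the TCP; rot=None keeps the orientation; feed is the mean speed in m/s.
- bot.movej(angles): joint-space move.
- bot.command_gripper(opening): finger opening in m; the grip force is fixed at half the most; returns when the fingers have stopped.
- bot.dwell(seconds).
- bot.solve_ik(position, orientation): joint angles nearest the present ones, or None.
- bot.get_state(): the state.
- bot.camera(name): name is "scene" or "top" or "wrist"; returns a dict with "frame" (420x560x3 uint8, red, green, blue), "range_z" (420x560 float32, m along the optical axis (not along the pixel's ray), 0 where there is no reading), "fx", "fy", "cx", "cy" (pixels), "eye" and "rotation" of the camera in the world; the wrist camera has in their place "tool_from_camera" (4x4, takes a point from camera to tool coordinates, whose origin is the TCP and whose axes are the flange's). Camera axes: x right, y down, z forward; pixel columns grow to the right and rows downward; lengths in m; the calibration is good to about 2 mm. A picture is of the moment at which its call begins: read the wrist's pose just before it.
A pose or a line that the arm cannot do raises bot.IKError and nothing moves.
- bot.job_done(): hands the job in; it is judged then, once.
The state is a dict: "clock": time; "joint_positions": joint angles; "qd": joint speeds; "joint_torque": joint torques, N m; "eef_pos": TCP position; "tcp_rot": TCP orientation; "wrist_force": force on the tool from outside, world axes, zero at the start; "ft_torque": the same for the moment, N m; "grip_width": finger opening in m; "finger_force": force on a finger pad.
Only numpy, scipy, OpenCV 4.12 (cv2) and the standard library are available. Lean on these libraries where they do the work, as an engineer would, in place of code of your own. Each camera call takes 0.05 s, during which the arm holds its last target. There are 200 camera calls.

## Working session

There is one attempt and no reset: what is moved stays moved. The work goes in short steps, each a Python script; the robot and the scene stay as the last script left them, time stands still between calls to the robot, and variables do not carry over. Pictures are saved under pics/ and viewed, at most 10 in all, crops included, and the job is handed in when it is done.

```bash
ls; mkdir -p pics; python3 - <<'E'
from workcell import bot
import cv2,pickle
s=bot.get_state();print(s,bot.hold_point_z)
d={}
for n in("scene","top"):
    c=bot.camera(n);d[n]=c
    cv2.imwrite(f"pics/{n}0.png",c["frame"][:,:,::-1]);print(n,c["eye"],c["rotation"],c["fx"],c["cx"],c["cy"])
pickle.dump(d,open("cams.pkl","wb"))
E
```

```text
pics
{'clock': 0.0, 'joint_positions': array([1.04143478e+00, 2.59192659e-01, 2.07237614e-02, 1.33369581e+00,
       2.15908303e-05, 1.41815657e+00]), 'qd': array([-0.00062806, -0.00290457, -0.00016693,  0.00062066,  0.00115863,
       -0.00128463]), 'joint_torque': array([ 1.38340867e-03, -5.55647349e+01,  3.44531894e+01,  1.36603761e-02,
       -9.39014490e-05,  4.96756940e-06]), 'eef_pos': array([0.20219871, 0.51116648, 0.23065096]), 'tcp_rot': array([ 1.87248996e-01,  9.82312244e-01, -6.41184630e-04, -2.38987778e-04]), 'wrist_force': array([ 0.18827471, -0.25081587,  0.03662271]), 'ft_torque': array([ 0.01988786,  0.03486997, -0.04951788]), 'finger_force': 0.0, 'grip_width': 0.08526505899319599} 0.0187
scene [-0.46920691  0.85200879  0.98446482] [-0.39150105  0.79624858 -0.40787884  0.21529045] 543.6027370666003 285.4906243205597 214.22531591959915
top [-0.41931237  0.31379173  1.78982396] [-0.60448164  0.75298322 -0.20644943  0.15810394] 518.8927807914621 279.2420830997357 221.4672216697448
```

View pics/scene0.png

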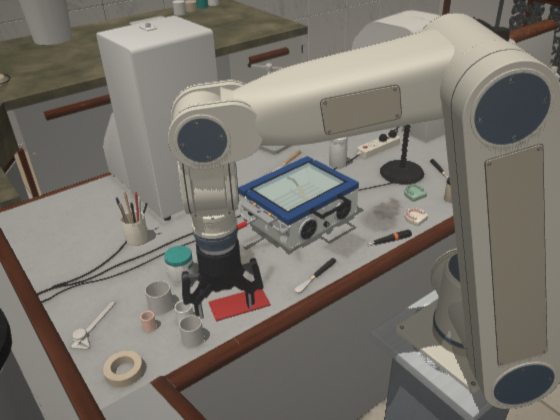

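View pics/top0.png

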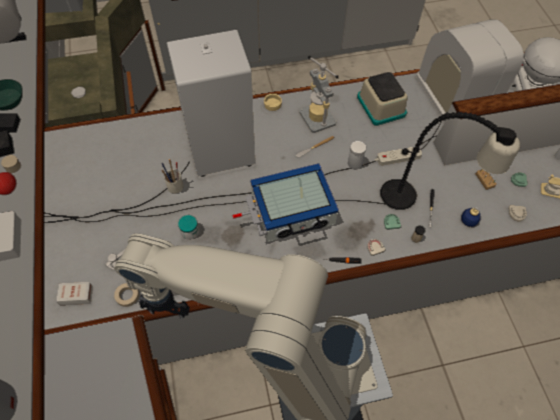

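The scene picture shows the cabinet at about (300,205), with the red grip at (240,227). The top view shows the hood at (293,195), the handle at (312,236) and the grip at (238,217). Next I'll localise it by fitting the blue frame and the red grip.

```bash
cat > h.py <<'E'
import numpy as np
from scipy.spatial.transform import Rotation as R
def pts(c):
    z=c["range_z"];v,u=np.mgrid[:z.shape[0],:z.shape[1]]
    p=np.stack([(u-c["cx"])/c["fx"]*z,(v-c["cy"])/c["fy"]*z,z],-1)
    return p@R.from_quat(c["rotation"]).as_matrix().T+np.array(c["eye"])
E
python3 - <<'E'
import pickle,cv2,numpy as np
from h import *
d=pickle.load(open("cams.pkl","rb"))
for n,c in d.items():
    P=pts(c);hsv=cv2.cvtColor(c["frame"],cv2.COLOR_RGB2HSV);h,s,v=[hsv[...,i].astype(int) for i in range(3)]
    ok=c["range_z"]>0
    b=ok&(h>100)&(h<125)&(s>130)&(P[...,2]>.09)&(P[...,2]<.16)&(P[...,0]<.8)&(P[...,0]>.3)
    nc,l,st,_=cv2.connectedComponentsWithStats(b.astype(np.uint8));k=1+st[1:,4].argmax();Q=P[l==k]
    print(n,len(Q),"z pct",np.percentile(Q[:,2],[5,25,50,75,95]))
    T=Q[Q[:,2]>np.median(Q[:,2])-.006]
    rc=cv2.minAreaRect(T[:,:2].astype(np.float32)*1000);print(" rect",rc, cv2.boxPoints(rc).round())
    r=ok&((h<6)|(h>174))&(s>170)&(P[...,2]>.03)&(P[...,2]<.15)&(P[...,0]>.3)&(P[...,0]<.8)
    nc,l,st,ce=cv2.connectedComponentsWithStats(r.astype(np.uint8))
    for k in range(1,nc):
        if st[k,4]>8: q=P[l==k];print(" red",ce[k].round(),st[k,4],q.mean(0).round(4),q.min(0).round(3),q.max(0).round(3))
    y0,x0=(170,130) if n=="top" else (140,160)
    cr=c["frame"][y0:y0+120 if n=="top" else y0+150,x0:x0+ (220 if n=="top" else 210)]
    cv2.imwrite(f"pics/{n}c.png",cv2.resize(cr,None,fx=3.6,fy=3.6,interpolation=cv2.INTER_CUBIC)[:,:,::-1])
E
```

```text
scene 853 z pct [0.11538874 0.11724041 0.11857782 0.11983345 0.12188256]
 rect ((608.396240234375, 5.744598388671875), (193.998046875, 286.4347229003906), 4.961920738220215) [[ 499.  140.]
 [ 524. -145.]
 [ 717. -129.]
 [ 693.  157.]]
 red [242. 225.] 27 [0.5983 0.2295 0.09  ] [0.593 0.216 0.084] [0.605 0.244 0.095]
top 1349 z pct [0.11123859 0.1162522  0.1191169  0.12225563 0.12655881]
 rect ((625.167724609375, 3.1179351806640625), (235.87315368652344, 282.3646240234375), 4.091779708862305) [[ 497.  136.]
 [ 518. -146.]
 [ 753. -129.]
 [ 733.  152.]]
 red [237. 215.] 24 [0.5998 0.2303 0.0917] [0.592 0.215 0.078] [0.607 0.245 0.103]
```

View pics/topc.png

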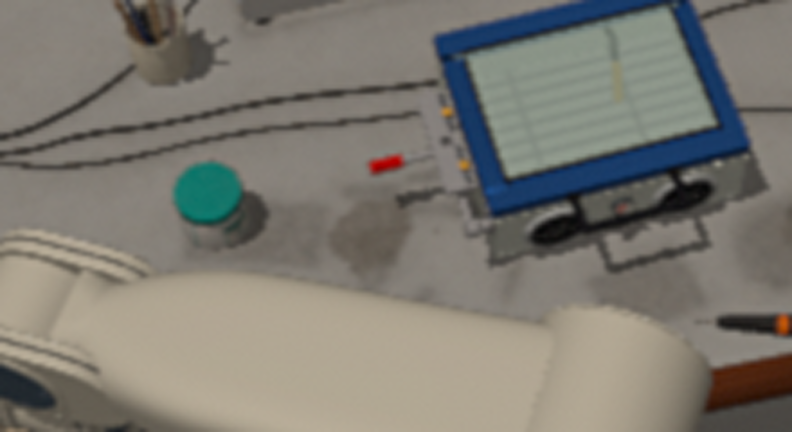

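View pics/scenec.png

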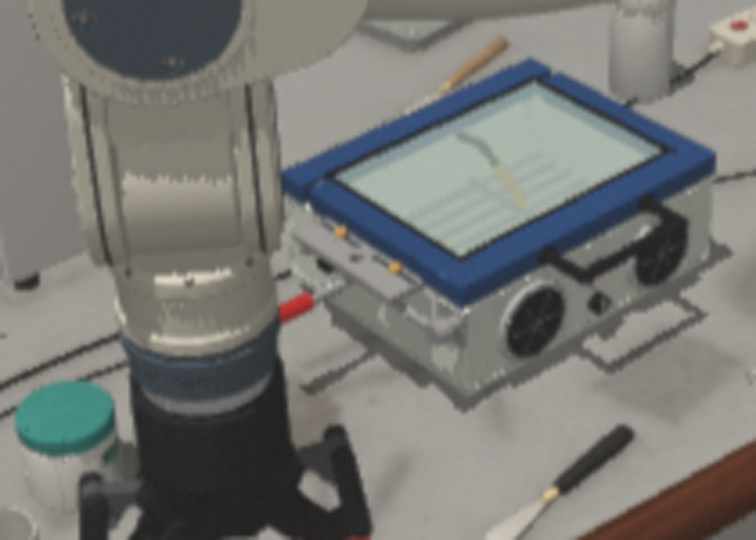

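Both crops agree: yaw is about 0.085 rad, the hood front edge is near x 0.51, and the grip is at (0.599, 0.230, 0.09). I'll check the IK for all key poses, then take wrist views above the grip and the handle.

```bash
cat >> h.py <<'E'
import json,os
cab=dict(o=[0.623,0.006],yaw=0.085,rod=0.159)
if os.path.exists("cab.json"): cab.update(json.load(open("cab.json")))
def W(x,y,z):
    c,s=np.cos(cab["yaw"]),np.sin(cab["yaw"]);return np.array([cab["o"][0]+c*x-s*y,cab["o"][1]+s*x+c*y,z])
def V(v): return W(*v)-W(0,0,0)
def inv(p):
    return R.from_euler('z',-cab["yaw"]).apply(np.array(p)-W(0,0,0))
def Q(tilt=0,flip=1):
    """fingers down, closing along cab x; tilt>0: fingertips swing to the back"""
    y=flip*np.array([1,0,0]);z=np.array([0,0,-1.]);x=np.cross(y,z)
    M=R.from_euler('z',cab["yaw"])*R.from_euler('y',-tilt)*R.from_matrix(np.stack([x,y,z],1))
    return M.as_quat()
HP=0.0187
def tcp(g,q): return np.array(g)+HP*R.from_quat(q).as_matrix()[:,2]
def handle(t,r=0.262,dz=0.003): u=np.array([-np.cos(t),np.sin(t)]);w=np.array([np.sin(t),np.cos(t)]);a=u*r+w*dz;return W(.105+a[0],0,.105+a[1])
def grip(f,dy=0.004): return W(-.110+.1*np.cos(f),cab["rod"]+.066+dy,.085+.1*np.sin(f))
E
python3 - <<'E'
from workcell import bot
from h import *
for fl in(1,-1):
  for tl in(-.4,0,.3,.6,.9):
    q=Q(tl,fl);f=lambda p:None if (s:=bot.solve_ik(tcp(p,q),q)) is None else np.round(s,2).tolist()
    print(fl,tl,"H",f(handle(0)),f(handle(.6)),f(handle(1.22)),f(handle(1.22)+[0,0,.08]));print("   G",f(grip(0)+[0,0,.15]),f(grip(0)),f(grip(.45)),f(grip(.85)))
E
```

```text
1 -0.4 H [-0.14, 0.46, -0.13, 1.38, -0.09, 1.36] [-0.13, 0.46, 0.26, 1.77, -0.08, 1.38] None None
   G [0.22, 0.7, 0.65, 1.92, 0.05, 1.7] [0.22, 0.75, 0.36, 1.58, 0.05, 1.7] [0.22, 0.71, 0.39, 1.65, 0.05, 1.7] [0.23, 0.65, 0.36, 1.68, 0.06, 1.7]
1 0 H [-0.2, 0.21, -0.43, 0.93, 0.0, 1.29] [-0.17, 0.2, -0.05, 1.33, 0.0, 1.32] [-0.12, 0.43, 0.53, 1.67, 0.0, 1.37] [-0.12, 0.48, 0.83, 1.92, 0.0, 1.37]
   G [0.24, 0.42, 0.22, 1.37, 0.0, 1.73] [0.24, 0.49, -0.05, 1.03, 0.0, 1.73] [0.25, 0.45, -0.01, 1.12, 0.0, 1.73] [0.25, 0.39, -0.02, 1.16, 0.0, 1.74]
1 0.3 H [-0.26, 0.05, -0.67, 0.56, 0.1, 1.24] [-0.22, 0.01, -0.3, 0.97, 0.09, 1.28] [-0.15, 0.21, 0.18, 1.24, 0.07, 1.35] [-0.15, 0.24, 0.41, 1.45, 0.07, 1.35]
   G [0.27, 0.24, -0.09, 0.95, -0.05, 1.74] [0.27, 0.35, -0.35, 0.58, -0.05, 1.74] [0.27, 0.29, -0.3, 0.68, -0.05, 1.75] [0.28, 0.23, -0.3, 0.75, -0.06, 1.76]
1 0.6 H [-0.34, -0.05, -0.93, 0.13, 0.23, 1.22] [-0.28, -0.14, -0.56, 0.58, 0.2, 1.26] [-0.18, 0.04, -0.15, 0.8, 0.15, 1.35] [-0.18, 0.04, 0.05, 1.0, 0.15, 1.35]
   G [0.29, 0.1, -0.39, 0.49, -0.12, 1.74] [0.29, 0.27, -0.63, 0.08
[... 1207 characters left out ...]
7, 0.29, -0.3, 0.68, -0.05, -1.39] [0.28, 0.23, -0.3, 0.75, -0.06, -1.39]
-1 0.6 H [-0.34, -0.05, -0.93, 0.13, 0.23, -1.93] [-0.28, -0.14, -0.56, 0.58, 0.2, -1.88] [-0.18, 0.04, -0.15, 0.8, 0.15, -1.8] [-0.18, 0.04, 0.05, 1.0, 0.15, -1.8]
   G [0.29, 0.1, -0.39, 0.49, -0.12, -1.4] [0.29, 0.27, -0.63, 0.08, -0.12, -1.4] [0.3, 0.2, -0.59, 0.2, -0.12, -1.39] [0.31, 0.12, -0.58, 0.28, -0.13, -1.38]
-1 0.9 H None [-0.36, -0.23, -0.84, 0.11, 0.34, -1.86] [-0.22, -0.07, -0.46, 0.31, 0.24, -1.77] [-0.22, -0.1, -0.28, 0.52, 0.24, -1.77]
   G [0.32, 0.05, -0.67, -0.04, -0.19, -1.42] [0.32, 0.31, -0.9, -0.53, -0.19, -1.42] [0.33, 0.21, -0.86, -0.38, -0.19, -1.42] [0.34, 0.12, -0.86, -0.28, -0.2, -1.41]
```

```bash
cat >> h.py <<'E'
def wpts(c,s):
    z=c["range_z"];v,u=np.mgrid[:z.shape[0],:z.shape[1]]
    p=np.stack([(u-c["cx"])/c["fx"]*z,(v-c["cy"])/c["fy"]*z,z],-1)
    T=np.array(c["tool_from_camera"]);p=p@T[:3,:3].T+T[:3,3]
    return p@R.from_quat(s["tcp_rot"]).as_matrix().T+s["eef_pos"]
E
python3 - <<'E'
from workcell import bot
from h import *
import cv2,pickle
d=pickle.load(open("cams.pkl","rb"));P=pts(d["top"]);m=P[222:230,183:194].reshape(-1,3);print("pot",np.median(m,0))
q=Q(0)
o={}
bot.reach(tcp(grip(0)+[-.03,0,.17],q),q);print(bot.get_state()["clock"])
s=bot.get_state();o["g"]=(s,bot.camera("wrist"))
bot.reach(tcp(handle(0)+[-.03,0,.2],q),q)
s=bot.get_state();o["h"]=(s,bot.camera("wrist"));print(s["clock"],s["wrist_force"])
pickle.dump(o,open("w.pkl","wb"))
cv2.imwrite("pics/w.png",cv2.resize(np.hstack([o["g"][1]["frame"],o["h"][1]["frame"]])[:,:,::-1],(800,300),interpolation=cv2.INTER_AREA))
E
```

```text
pot [0.6055664  0.41858862 0.07132788]
1.7667
2.8917 [-0.08198379  0.33449479 -0.41451976]
```

View pics/w.png

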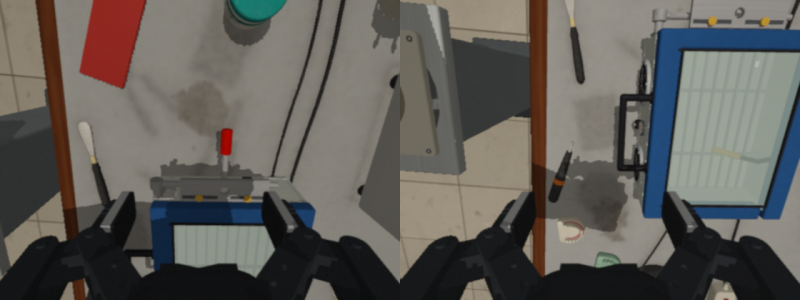

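The left wrist view shows the red grip at full-resolution pixel (316,199). The right view shows the handle bar at (311,182) and the blue hood corners. I'll extract their positions from depth.

```bash
python3 - <<'E'
from h import *
import pickle,cv2
o=pickle.load(open("w.pkl","rb"))
s,c=o["g"];P=wpts(c,s);hsv=cv2.cvtColor(c["frame"],cv2.COLOR_RGB2HSV).astype(int)
m=((hsv[...,0]<6)|(hsv[...,0]>174))&(hsv[...,1]>150)&(P[...,2]>.05);q=P[m];print("grip",len(q),q.mean(0),np.percentile(q,[3,50,97],0))
s,c=o["h"];P=wpts(c,s);hsv=cv2.cvtColor(c["frame"],cv2.COLOR_RGB2HSV).astype(int);z=P[...,2]
m=(hsv[...,2]<70)&(z>.085)&(z<.13)&(P[...,0]<.53)&(P[...,0]>.4);m[:, :270]=0;m[270:]=0;q=P[m];print("handle all",len(q),np.percentile(q,[2,50,98],0))
a=q[:,0]-.085*-1*(q[:,1]) # along cab x
i=inv(q);f=i[i[:,0]<i[:,0].min()+.016];print("bar pts cab",len(f),np.percentile(f,[2,50,98],0),"slope",np.polyfit(f[:,1],f[:,0],1))
for k in("h","g"):
    s,c=o[k];P=wpts(c,s);hsv=cv2.cvtColor(c["frame"],cv2.COLOR_RGB2HSV).astype(int);z=P[...,2]
    b=(hsv[...,0]>100)&(hsv[...,0]<125)&(hsv[...,1]>120)&(z>.1)&(z<.14);i=inv(P[b]);print(k,"blue cab",len(i),np.percentile(i,[.5,50,99.5],0),"z",np.median(P[b][:,2]))
    ed=[]
    for y in np.arange(-.12,.13,.01):
        g=i[abs(i[:,1]-y)<.004]
        if len(g)>5: ed.append((y,np.percentile(g[:,0],3)))
    ed=np.array(ed);print(" front edge",np.polyfit(ed[:,0],ed[:,1],1),len(ed))
    ed=[]
    for x in np.arange(-.1,.1,.01):
        g=i[abs(i[:,0]-x)<.004]
        if len(g)>5: ed.append((x,np.percentile(g[:,1],97)))
    ed=np.array(ed);print(" left edge",np.polyfit(ed[:,0],ed[:,1],1),len(ed))
E
```

```text
grip 580 [0.59734051 0.23584206 0.10732825] [[0.55516669 0.21364809 0.08704404]
 [0.59926174 0.23224728 0.09153233]
 [0.60731035 0.31730878 0.37883627]]
handle all 2459 [[ 0.46406707 -0.08186393  0.10512048]
 [ 0.4860018   0.00619301  0.11238158]
 [ 0.51836076  0.11909282  0.11642791]]
bar pts cab 1133 [[-0.1584122  -0.05964489  0.10856359]
 [-0.15300501  0.00131665  0.11241897]
 [-0.14449465  0.0547591   0.11420706]] slope [ 0.00939306 -0.15277875]
h blue cab 17482 [[-0.11182963 -0.14462867  0.1094979 ]
 [-0.06426092  0.03015553  0.11853777]
 [ 0.11463654  0.13711468  0.12043691]] z 0.11853777349780409
 front edge [ 0.01404662 -0.11058523] 25
 left edge [-0.46831616  0.11560869] 20
g blue cab 6907 [[-0.10807692  0.0371003   0.10205461]
 [-0.04711193  0.12726763  0.11854679]
 [ 0.11715934  0.14002771  0.12029641]] z 0.11854678902635711
 front edge [ 0.03668513 -0.1098928 ] 10
 left edge [-0.01207949  0.13877428] 17
```

```bash
echo '{"o":[0.628,0.0034],"yaw":0.073,"rod":0.1635}' > cab.json; python3 - <<'E'
from workcell import bot
from h import *
bot.command_gripper(.032)
q=Q(0);bot.reach(tcp(handle(0)+[0,0,.06],q),q);f0=bot.get_state()["wrist_force"]
bot.move_linear(tcp(handle(0),q),q,feed=.08);s=bot.get_state();print("down",s["clock"],s["wrist_force"]-f0)
bot.command_gripper(0);s=bot.get_state();F=s["wrist_force"]-f0;print("closed",s["grip_width"],s["finger_force"],F)
off=np.zeros(3);log=[]
# relieve offset at shut: x (closing) offset
for k in range(3):
    F=R.from_euler('z',-cab["yaw"]).apply(bot.get_state()["wrist_force"]-f0)
    off+=V(np.clip([F[0]*1e-4,0,0],-.002,.002))
    bot.move_linear(tcp(handle(0)+off,q),q,feed=.05)
print("relieved",off,bot.get_state()["wrist_force"]-f0)
dr=0.;base=off
for t in np.arange(.06,1.23,.06):
    q=Q(.3*t/1.2);u=V([-np.cos(t),0,np.sin(t)])
    tg=V([np.sin(t),0,np.cos(t)])
    bot.move_linear(tcp(handle(t)+off+dr*u,q),q,feed=.055)
    F=bot.get_state()["wrist_force"]-f0
    dr+=np.clip(1e-4*F@u,-.002,.002);log.append((round(t,2),round(F@u,1),round(F@tg,1),round(dr*1e3,1)))
    if np.linalg.norm(F)>45:print("ABORT",t);break
print(log);s=bot.get_state();print(s["clock"],s["grip_width"],s["finger_force"],s["eef_pos"],handle(t))
E
```

```text
down 5.0333 [ 1.25801838 -0.70816116  0.51300118]
closed 0.009105401334962761 58.483609557151794 [ 2.15229199 -0.05394028  5.43018064]
relieved [3.18701117e-04 2.33065966e-05 0.00000000e+00] [ 0.53780567 -0.96061687  6.49655853]
[(np.float64(0.06), np.float64(-5.7), np.float64(-4.5), np.float64(-0.6)), (np.float64(0.12), np.float64(-1.7), np.float64(-4.2), np.float64(-0.7)), (np.float64(0.18), np.float64(3.7), np.float64(-4.2), np.float64(-0.4)), (np.float64(0.24), np.float64(4.2), np.float64(-5.3), np.float64(0.1)), (np.float64(0.3), np.float64(4.8), np.float64(-4.8), np.float64(0.5)), (np.float64(0.36), np.float64(4.4), np.float64(-3.6), np.float64(1.0)), (np.float64(0.42), np.float64(3.9), np.float64(-3.5), np.float64(1.4)), (np.float64(0.48), np.float64(2.1), np.float64(-4.1), np.float64(1.6)), (np.float64(0.54), np.float64(1.9), np.float64(-5.1), np.float64(1.8)), (np.float64(0.6), np.float64(3.1), np.float64(-5.2), np.float64(2.1)), (np.float64(0.66), np.float64(4.3), np.float64(-5.6), np.float64(2.5)), (np.float64(0.72), np.float64(3.8), np.float64(-5.6), np.float64(2.9)), (np.float64(0.78), np.float64(4.0), np.float64(-5.6), np.float64(3.3)), (np.float64(0.84), np.float64(4.8), np.float64(-4.2), np.float64(3.8)), (np.float64(0.9), np.float64(2.7), np.float64(-4.5), np.float64(4.0)), (np.float64(0.96), np.float64(4.4), np.float64(-4.7), np.float64(4.5)), (np.float64(1.02), np.float64(3.4), np.float64(-4.7), np.float64(4.8)), (np.float64(1.08), np.float64(2.9), np.float64(-3.8), np.float64(5.1)), (np.float64(1.14), np.float64(2.1), np.float64(-3.3), np.float64(5.3)), (np.float64(1.2), np.float64(2.7), np.float64(-3.2), np.float64(5.6))]
14.925 0.008315613312816583 58.68249177932739 [0.64522669 0.00480815 0.34045138] [0.64082414 0.00433783 0.35028131]
```

```bash
python3 - <<'E'
from workcell import bot
from h import *
import json,cv2
s0=bot.get_state();q=Q(.3);bot.move_linear(s0["eef_pos"]+handle(1.25)-handle(1.2),q,feed=.06)
bot.command_gripper(.045);z=R.from_quat(q).as_matrix()[:,2]
p=bot.get_state()["eef_pos"];bot.move_linear(p-.06*z,q,feed=.25);print("rel",bot.get_state()["clock"])
bot.reach(tcp(grip(0)+[0,0,.25],q),q);s=bot.get_state();f0=s["wrist_force"];print("via",s["clock"],f0)
bot.move_linear(tcp(grip(0),q),q,feed=.2);s=bot.get_state();print("at grip",s["clock"],s["wrist_force"]-f0)
bot.command_gripper(0);s=bot.get_state();print("closed",s["clock"],s["grip_width"],s["finger_force"],s["wrist_force"]-f0)
off=V(np.clip([1e-4*(s["wrist_force"]-f0)[0],0,0],-.003,.003));dr=0.;log=[]
for f in(.06,.15,.25,.35,.42,.47):
    u=V([np.cos(f),0,np.sin(f)]);tg=V([-np.sin(f),0,np.cos(f)]);q=Q(.3+.7*f)
    bot.move_linear(tcp(grip(f)+off+dr*u,q),q,feed=.06)
    F=bot.get_state()["wrist_force"]-f0;dr+=np.clip(1.5e-4*F@u,-.002,.002)
    log.append([round(float(a),1) for a in(f*100,F@u,F@tg,dr*1e3)])
    if np.linalg.norm(F)>50:print("ABORT");break
print(log);s=bot.get_state();print(s["clock"],s["grip_width"])
json.dump(dict(off=off.tolist(),dr=float(dr),f0=f0.tolist(),f=f),open("st.json","w"))
a=bot.camera("scene");b=bot.camera("top")
import pickle;pickle.dump((a,b),open("mid.pkl","wb"))
cv2.imwrite("pics/mid.png",cv2.resize(a["frame"][90:310,140:420],None,fx=2.7,fy=2.7,interpolation=cv2.INTER_CUBIC)[:,:,::-1])
E
```

```text
rel 16.1583
via 17.1417 [ 0.57825496 -0.45410676 -0.38681354]
at grip 18.5417 [-0.60274343  0.71679984  0.92376278]
closed 18.925 0.0139363094344935 58.3638596534729 [-3.52575548 -0.18425023  6.89499571]
[[6.0, 2.9, -0.9, 0.4], [15.0, 3.4, -2.5, 1.0], [25.0, -1.5, 2.6, 0.7], [35.0, -1.9, -0.3, 0.4], [42.0, -0.6, -2.3, 0.4], [47.0, 0.4, -4.3, 0.4]]
20.65 0.014113747441748542
```

View pics/mid.png

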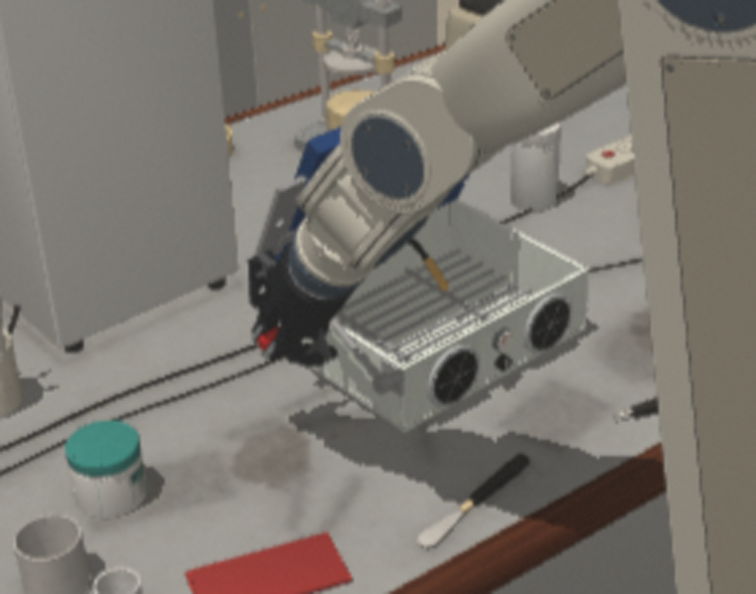

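The rod is gripped, with the red grip at (268,338) in the crop. The hood is well up and nothing was disturbed. I'll wait for it to sink onto the nose, then slide the nose outward slowly while watching the force.

```bash
python3 - <<'E'
from workcell import bot
from h import *
import json,cv2
st=json.load(open("st.json"));off=np.array(st["off"]);dr=st["dr"];f0=np.array(st["f0"]);f=st["f"]
def F2(f):
    F=bot.get_state()["wrist_force"]-f0;return F@V([np.cos(f),0,np.sin(f)]),F@V([-np.sin(f),0,np.cos(f)])
w=[]
while bot.get_state()["clock"]<30.5: bot.dwell(.7);w.append(tuple(np.round(F2(f),1).tolist()))
print(w)
log=[]
while f<.87:
    f+=.006;q=Q(.3+.7*f)
    bot.move_linear(tcp(grip(f)+off+dr*V([np.cos(f),0,np.sin(f)]),q),q,feed=.006)
    r,t=F2(f);log.append((round(f,3),round(float(r),1),round(float(t),1)));dr+=np.clip(5e-5*r,-.0005,.0005)
    b=np.median([l[2] for l in log[5:]]) if len(log)>12 else -8
    if t<min(b-7,-9) or t<-20: break
print(log);s=bot.get_state();print("stop",f,s["clock"],dr)
bot.dwell(.8);print(F2(f))
st.update(dr=float(dr),f=float(f));json.dump(st,open("st.json","w"))
a=bot.camera("scene")
import pickle;pickle.dump(a,open("mid2.pkl","wb"))
cv2.imwrite("pics/mid2.png",cv2.resize(a["frame"][90:310,140:420],None,fx=2.7,fy=2.7,interpolation=cv2.INTER_CUBIC)[:,:,::-1])
E
```

```text
[(1.6, -4.7), (2.4, -5.9), (1.1, -4.7), (1.5, -6.1), (1.7, -5.6), (1.8, -5.3), (1.1, -6.9), (0.9, -5.4), (2.3, -6.6), (1.4, -5.9), (1.7, -6.8), (2.0, -6.6), (1.6, -6.0), (1.3, -5.3)]
[(0.476, 2.8, -9.6), (0.482, 2.5, -12.2), (0.488, 2.7, -13.1), (0.494, 2.1, -14.2), (0.5, 3.1, -14.5), (0.506, 2.1, -14.2), (0.512, 2.1, -14.9), (0.518, 2.0, -15.1)]
stop 0.518 32.6167 0.0013879133739384368
(np.float64(0.7002079368721054), np.float64(-14.311140392047404))
```

View pics/mid2.png

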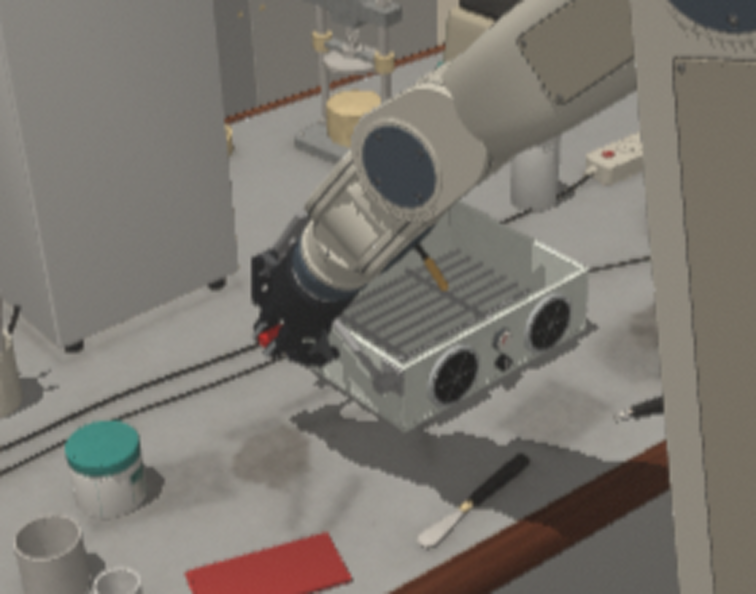

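The picture shows the hood lowered onto the nose, and the force is a steady sliding plateau of about 14.5 N. My stop threshold was simply too tight, so I'll continue.

```bash
python3 - <<'E'
from workcell import bot
from h import *
import json,cv2
st=json.load(open("st.json"));off=np.array(st["off"]);dr=st["dr"];f0=np.array(st["f0"]);f=st["f"]
def F2(f):
    F=bot.get_state()["wrist_force"]-f0;return F@V([np.cos(f),0,np.sin(f)]),F@V([-np.sin(f),0,np.cos(f)])
log=[];drop=False
while f<.87:
    f+=.006;q=Q(.3+.7*f)
    bot.move_linear(tcp(grip(f)+off+dr*V([np.cos(f),0,np.sin(f)]),q),q,feed=.006)
    r,t=F2(f);log.append((round(f,3),round(float(r),1),round(float(t),1)));dr+=np.clip(5e-5*r,-.0005,.0005)
    if t>-8.5: drop=True
    if t<-21 or (drop and t<-15): break
print([l[0:3] for l in log]);s=bot.get_state();print("stop",drop,f,s["clock"],dr,s["grip_width"])
bot.dwell(.3);print(F2(f))
st.update(dr=float(dr),f=float(f));json.dump(st,open("st.json","w"))
a=bot.camera("scene")
import pickle;pickle.dump(a,open("mid3.pkl","wb"))
E
```

```text
[(0.524, 1.1, -14.7), (0.53, 1.3, -16.6), (0.536, -0.5, -12.6), (0.542, -2.5, -4.7), (0.548, -5.1, -2.2), (0.554, -5.1, -4.8), (0.56, -6.2, -4.1), (0.566, -5.9, -2.5), (0.572, -5.6, -0.7), (0.578, -2.9, -3.7), (0.584, -2.8, -0.6), (0.59, -0.6, -3.8), (0.596, 0.3, -5.0), (0.602, 0.8, -2.4), (0.608, 2.6, -4.0), (0.614, 2.7, -4.2), (0.62, 1.7, -3.8), (0.626, 0.9, -3.5), (0.632, 0.5, 3.1), (0.638, 1.8, 3.6), (0.644, 1.7, 0.1), (0.65, 2.6, -0.6), (0.656, 1.4, -0.1), (0.662, -0.6, 7.4), (0.668, -0.4, 4.1), (0.674, 0.8, 0.2), (0.68, -0.3, -2.0), (0.686, 1.5, -1.4), (0.692, 0.4, -1.6), (0.698, 1.6, -9.3), (0.704, 1.4, -15.6)]
stop True 0.7040000000000002 41.3583 0.000710162766860395 0.013940171598193364
(np.float64(2.849978893968464), np.float64(-15.054207633647193))
```

```bash
python3 - <<'E'
from h import *
import pickle,cv2
cs=[pickle.load(open("mid.pkl","rb"))[0],pickle.load(open("mid2.pkl","rb")),pickle.load(open("mid3.pkl","rb"))]
for c in cs:
    P=pts(c);hsv=cv2.cvtColor(c["frame"],cv2.COLOR_RGB2HSV).astype(int)
    I=inv(P.reshape(-1,3)).reshape(P.shape)
    b=(hsv[...,0]>100)&(hsv[...,0]<125)&(hsv[...,1]>120)&(P[...,2]>.12)&(P[...,2]<.4)&(abs(I[...,1])<.16)&(I[...,0]>-.15)&(I[...,0]<.2)
    i=I[b];x=.105-i[:,0];z=i[:,2]-.105;print(len(i),"z95",np.percentile(i[:,2],95) if len(i) else 0,"ang",np.percentile(np.arctan2(z,x),[5,25,50,75,95]).round(3) if len(i) else 0)
a=[cv2.resize(c["frame"][100:260,200:360],None,fx=2.45,fy=2.45,interpolation=cv2.INTER_CUBIC) for c in cs[1:]]
cv2.imwrite("pics/cmp.png",np.hstack(a)[:,:,::-1])
E
```

```text
75 z95 0.30567917673816414 ang [1.089 1.112 1.127 1.142 1.16 ]
0 z95 0 ang 0
111 z95 0.2745489204502215 ang [0.82  0.838 0.854 0.87  0.882]
```

View pics/cmp.png

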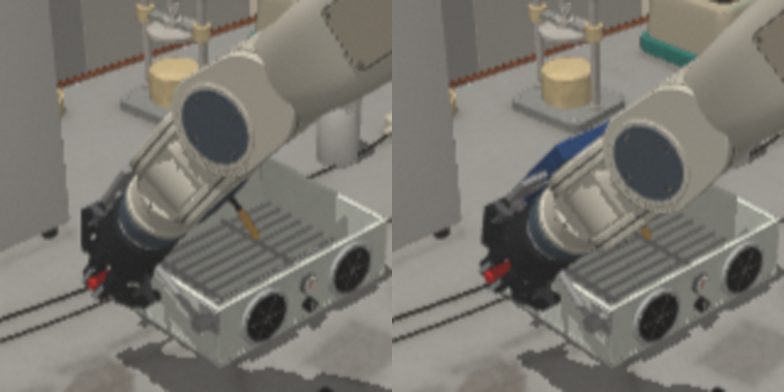

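```bash
python3 - <<'E'
from workcell import bot
from h import *
import json,cv2
st=json.load(open("st.json"));off=np.array(st["off"]);dr=st["dr"];f0=np.array(st["f0"]);f=st["f"]
def F2(f):
    F=bot.get_state()["wrist_force"]-f0;return np.round([F@V([np.cos(f),0,np.sin(f)]),F@V([-np.sin(f),0,np.cos(f)])],1)
def ang():
    c=bot.camera("scene");P=pts(c);hsv=cv2.cvtColor(c["frame"],cv2.COLOR_RGB2HSV).astype(int);I=inv(P.reshape(-1,3)).reshape(P.shape)
    b=(hsv[...,0]>100)&(hsv[...,0]<125)&(hsv[...,1]>120)&(P[...,2]>.12)&(P[...,2]<.4)&(abs(I[...,1])<.16)&(I[...,0]>-.15)&(I[...,0]<.2)
    i=I[b];return np.percentile(np.arctan2(i[:,2]-.105,.105-i[:,0]),[25,50,75]).round(3),len(i),np.percentile(i,50,0).round(3)
print(ang())
for k in range(6):
    f-=.003;q=Q(.3+.7*f);bot.move_linear(tcp(grip(f)+off+dr*V([np.cos(f),0,np.sin(f)]),q),q,feed=.006);print(round(f,3),F2(f))
    if F2(f)[1]>-3: break
bot.dwell(1.5);print(bot.get_state()["clock"],F2(f),ang())
st.update(f=f);json.dump(st,open("st.json","w"))
E
```

```text
(array([0.84 , 0.855, 0.87 ]), 106, array([-0.037,  0.128,  0.27 ]))
0.701 [  1.5 -12.5]
0.698 [ 0.2 -8.9]
0.695 [ 0.8 -7.8]
0.692 [-1.7 -5. ]
0.689 [-2.  -1.2]
44.5083 [-4.3  3.8] (array([0.842, 0.852, 0.857]), 41, array([-0.038,  0.134,  0.269]))
```

The hood edge now reads about 0.85, which means roughly 0.80 rad at the hinge. That is well below the nose-rest level, and the nose is clearly captured between the hole walls. I'll release and back off.

```bash
python3 - <<'E'
from workcell import bot
from h import *
import cv2
bot.command_gripper(.045);s=bot.get_state();z=R.from_quat(s["tcp_rot"]).as_matrix()[:,2]
print(s["wrist_force"],s["finger_force"])
bot.move_linear(s["eef_pos"]-.09*z,None,feed=.1)
p=bot.get_state()["eef_pos"];bot.move_linear(p+V([-.04,.10,.14]),None,feed=.2)
bot.dwell(1);print(bot.get_state()["clock"])
a=bot.camera("scene");bot.dwell(1);t=bot.camera("scene")
def ang(c):
    P=pts(c);hsv=cv2.cvtColor(c["frame"],cv2.COLOR_RGB2HSV).astype(int);I=inv(P.reshape(-1,3)).reshape(P.shape)
    b=(hsv[...,0]>100)&(hsv[...,0]<125)&(hsv[...,1]>120)&(P[...,2]>.12)&(P[...,2]<.4)&(abs(I[...,1])<.16)&(I[...,0]>-.15)&(I[...,0]<.2)
    i=I[b];A=np.c_[i[:,0],np.ones(len(i))];return np.percentile(i[:,2],[50,98]).round(4),len(i),np.arctan(-np.polyfit(i[:,0],i[:,2],1)[0])
print(ang(a),ang(t))
cv2.imwrite("pics/end.png",cv2.resize(t["frame"][90:310,140:420],None,fx=2.7,fy=2.7,interpolation=cv2.INTER_CUBIC)[:,:,::-1])
E
```

```text
[ 0.14262833 -0.25528778  0.17771878] 0.0
48.0417
(array([0.2639, 0.2784]), 432, np.float64(0.7502629509454767)) (array([0.264 , 0.2732]), 428, np.float64(0.7686057527291122))
```

View pics/end.png

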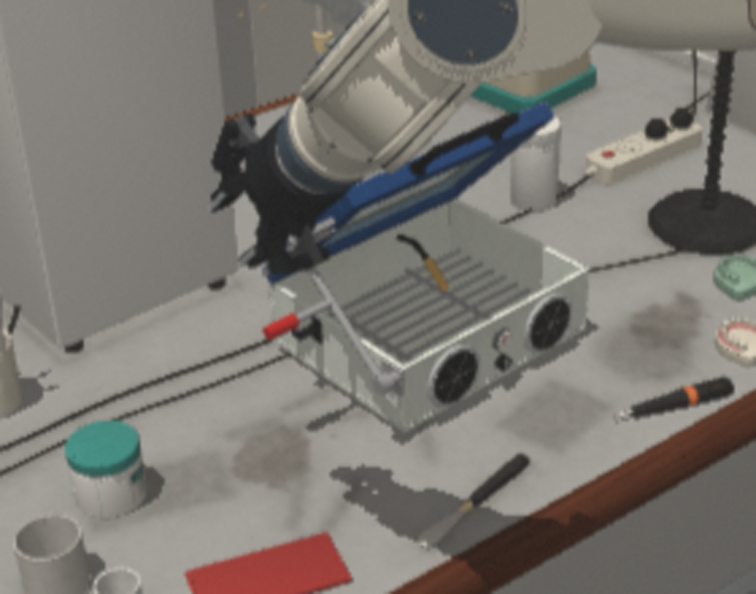

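The picture shows the rod standing up to the plate at (310,240), the hood resting on it without moving, and the gripper clear of both. The front edge is about 0.27 m up, which matches 0.80 rad.

```bash
python3 -c "
from workcell import bot
print(bot.job_done(),bot.get_state()['clock'])"
```

```text
the job is handed in; nothing more can be done
the job is handed in; nothing more can be done
```

I handed the job in at about 49 s: the hood stands on the prop rod by itself at about 0.80 rad (camera estimate) with the nose in the hole, the arm is clear, the sliding force at the grip peaked near 17 N, and the judge returned no verdict.

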